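# Ready the case press: die cup on the sprung seat, overarm held over its column

## Task

Help me put the case press back together: gently stand the silvery aluminium die cup upright and centred on the press's sprung seat and let go of it. Then lift the loose blue overarm by its balance point and hold it level over the press, its bore in line above the column and its nose above the die cup, with about a finger's breadth (15 mm) between the hub's underside and the column top, never touching the press or the cup with it. Finish while still holding it there, so that I can guide it on, and leave the other things on the bench where they are.

Things in the scene. Friction and masses are not known exactly. Their poses are not given: they have to be found in the camera images.
- press: Case press, fixed on the 2 mm green mat: blue cast base 220 x 110 x 22 mm, an upright steel column (22 mm diameter) near one end, a round sprung die seat near the other. Origin: centre of the base's underside, on the mat. x runs along the base from column to seat (column axis at x = -70 mm, seat axis at +70 mm), z up.
- column_top (a point): Centre of the column's flat top, 150 mm above the mat.
- seat_top (a point): Centre of the flat upper face of the die seat, a steel disc 64 mm in diameter and 6 mm thick on a spring, with fine engraved rings; 60 mm above the mat when nothing stands on it. It moves with the seat.
- die_seat (a joint): How far the die seat is pressed down (m): 0 empty, 0.010 at its lower stop. Spring of 0.4 N per mm after a 0.2 N preload: the die cup alone sinks it 2.5 to 4 mm; 3.5 N drives it down 8 mm, nearly onto the stop, which counts as hard.
- die_cup: The die cup to place: silvery aluminium, round, 50 mm diameter, 30 mm high, white-lined recess in its top (41 mm wide, 12 mm deep), 0.13 to 0.18 kg. Origin: centre of its underside, z up. Starts upright on the mat to the right of the press, in one of three places; two other dies stand in the others.
- press_arm: The press's loose overarm, a blue casting (0.4 to 0.6 kg) standing level on the mat left of the press: heavy hub at one end, straight beam 18 mm wide with upright parallel sides, from 12 to 36 mm above the underside, nose at the other end. Hub and nose rest on the mat. Origin: bore centre at the hub's underside; x along the beam from bore to nose, z up (vertical = level).
- bore (a point): Centre of the overarm's bore at the hub's underside (= its origin). Hub: 48 mm diameter, 46 mm high, open vertical bore 25 mm wide, clamp lug 22 mm wide reaching 37 mm behind the bore axis.
- nose (a point): Centre of the underside of the overarm's nose, 140 mm from the bore axis along the overarm's x. Nose: 32 mm diameter, 40 mm high, with a black knob 34 mm wide on top, up to 62 mm above the underside.
- balance_point (a point): The overarm's balance point: mid-width and mid-height of the beam, 46 mm from the bore axis towards the nose, 24 mm above the underside. The beam is bare from 24 to 124 mm from the bore axis. Axes as the overarm's.
- black_die: Bystander: loose black plastic die, 42 mm diameter, 26 mm high. Origin: centre of its underside.
- brass_die: Bystander: loose brass die with a red-lined recess, 36 mm diameter, 34 mm high. Origin: centre of its underside.
- loupe: Bystander: loose black eye loupe standing on its narrow end, 36 mm diameter, 30 mm high.
- blower: Bystander: red rubber dust blower with a black nozzle, 58 mm diameter, 95 mm high.
- screwdriver: Bystander: loose screwdriver about 130 mm long with a brass-coloured handle, lying on the mat.
- tweezers: Bystander: loose steel tweezers about 130 mm long, lying on the mat.
- dust_dome: Bystander: clear dust dome over a watch movement on a round wooden base, 68 mm diameter, 71 mm high.
Things that resemble listed ones, but are neither listed nor needed, are in the scene too. Several things have the shape of the press_arm; the one meant has the colours described above.

How it is judged:
On the way, in this order (a step that is already met when the one before it is completed fails the run):
1. the die cup stands upright, centred on the sprung seat and let go, the overarm not yet lifted (horizontal distance between die_cup and seat_top below 0.005 m and angle between die_cup's own z axis and vertical below 0.06 rad and z of die_cup in the frame of seat_top between -0.003 and 0.003 m and value of joint die_seat between 0.0012 and 0.0065 m and contact force between the fingers and die_cup below 0.05 N and linear speed of die_cup below 0.02 m/s and height (world z) of bore below 0.03 m), for 0.3 s.
2. the overarm is lifted clear of the mat, gripped at its balance point (x of the grasp point in the frame of balance_point between -0.012 and 0.012 m and distance between the grasp point and balance_point below 0.03 m and contact force between the fingers and press_arm above 2 N and height (world z) of each of bore, nose above 0.04 m), for 0.2 s.
At the end, for the whole second after the job is handed in: Cup flat on the seat, within 5 mm of centre, released (seat down 1.2-6.5 mm); overarm still, gripped within 12 mm of its balance point, level to 3.4 deg, bore within 6 mm of the column axis, nose within 14 mm of the seat's, hub 6-35 mm over the column top, touching neither; bystanders within 15 mm (horizontal distance between die_cup and seat_top below 0.005 m and angle between each of die_cup, press_arm's own z axis and vertical below 0.06 rad and z of die_cup in the frame of seat_top between -0.003 and 0.003 m and value of joint die_seat between 0.0012 and 0.0065 m and contact force between the fingers and die_cup below 0.05 N and linear speed of each of die_cup, press_arm below 0.02 m/s and x of the grasp point in the frame of balance_point between -0.012 and 0.012 m and distance between the grasp point and balance_point below 0.03 m and contact force between the fingers and press_arm above 2 N and horizontal distance between bore and column_top below 0.006 m and horizontal distance between nose and seat_top below 0.014 m and z of bore in the frame of column_top between 0.006 and 0.035 m and contact force between press_arm and press below 0.1 N and contact force between press_arm and die_cup below 0.1 N and angular speed of press_arm below 0.15 rad/s and distance of each of black_die, brass_die, loupe, blower, screwdriver, tweezers, dust_dome from where it was at the start of the episode below 0.015 m); the arm keeps its last pose, push and grip.
It fails at once if the die seat is driven down nearly onto its stop (8 mm or more): the cup was not set down gently (value of joint die_seat above 0.008 m).
It fails at once if the overarm touches the press or the die cup (contact force between press_arm and press above 0.5 N or contact force between press_arm and die_cup above 0.5 N).
It fails at once if a bystander is moved by more than 15 mm (distance of any of black_die, brass_die, loupe, blower, screwdriver, tweezers, dust_dome from where it was at the start of the episode above 0.015 m).
It also fails if it takes over 66 s, if anything falls off the work surface, if the arm or the gripper's body presses on something with over 40 N, if the wrist force passes 120 N, or if a joint passes its speed limit or range.

## Robot

A 7-joint arm with a two-finger parallel gripper is mounted at the origin on the work surface. World frame = base frame: x ahead of the robot, y to its left, z up, the work surface at z = 0. Lengths are in m, angles in rad, forces in N, time in s.
With the tool pointing down it reaches from about 0.35 to 0.9 m from the base axis. Payload 19.9 kg.
Tool frame: the origin (TCP) lies at the very end of the fingers, on their centre line; the grasp point (between the pads) lies 19 mm behind it; z points along the fingers, y is the line along which they close (so a half turn about z gives the same grasp; the last joint's range is limited). The gripper opens to 94 mm and grips with 3 to 60 N. Pads are 16 mm wide; open, the fingers measure 119 mm over their backs; the gripper's body (75 mm by 177 mm) begins 78 mm behind the grasp point.
Start: joints at [-1.228, 0.417, -0.01, 1.614, 0.005, 1.111, -0.053], TCP at [0.234, 0.58, 0.205] pointing down, gripper open.
Joint ranges: [-2.81, 2.81], [-0.39, 2.02], [-1.27, 1.25], [0.06, 2.57], [-1.19, 4.33], [0.19, 2], [-2.82, 2.82]. Speed limits (rad/s): [1.89, 1.89, 2.39, 2.39, 3.01, 3.01, 3.01].

## Interface

Orientations are given as [roll, pitch, yaw] about the fixed x, y, z axes, in that order (R = Rz(yaw) Ry(pitch) Rx(roll)).
In Python, from workcell import arm gives the robot as it stands. The module is installed in compiled form; this text tells all that it offers.
- The arm moves only by the tool drive_tool, never from a script. Its argument "deltas" is a list of rows, each an object with "translation": the shift along the tool's x, y, z in units of 40 mm (1.0 is 40 mm), a list of three; "rotation": the turn, a rotation vector about the tool's x, y, z in units of 5 degrees (1.0 is 5 degrees), a list of three; "grip": the opening, from 0 (shut) to 1 (fully open). A call has 1 to 20 rows; each row is the pose to reach, as a shift and turn from the pose commanded when the call began, along the tool's axes at that moment; what a row does not reach only later rows make up. A row lasts 1/8 s, in which the tool goes at most 62.5 mm and 10.7 degrees, less where a joint would pass 70% of its speed; a pose out of reach is approached as far as the arm can. A call with a gripper value outside its range is refused whole. The fingers move at their own pace and stop on an object; the grip force is fixed at half the most. Time passes only in rows, so rows that repeat a pose let the fingers close. It gives the time, the measured TCP pose, the force, the opening and the grip force at its end, in the units of the state.
- arm.read_state(): the state, without advancing time (a new reading comes with each control period).
- arm.snapshot(name): name is "side" or "top"; returns a dict with "frame" (420x560x3 uint8, blue, green, red), "vertical_fov" (degrees; the focal length in pixels is half the picture's height over the tangent of half this angle, whatever the lens; pixels are square), "cx", "cy" (the principal point, pixels), "eye" and "rotation" of the camera in the world. Camera axes: x right, y down, z forward; pixel columns grow to the right and rows downward; lengths in m; the calibration is good to about 2 mm. A picture is of the moment at which its call begins. There is no depth.
- arm.job_done(): hands the job in; it is judged then, once.
Trained networks look in the newest picture that a camera, given by its name, has taken for a name from the list of things; names that differ only in an ending like _2 or _b are one class to them, and where a whole thing is asked for, a point or a joint stands for the part that bears it (a point fixed in the world has none). Each returns a list of dicts, best first, with "p" (0 to 1); they miss things now and then, are a little off and sometimes report something else, mostly with a low value. They report only what shows in the picture. A call takes as long as a camera call. They do not tell look-alikes from the thing itself.
- arm.find_in(camera, query): "rect" ([left, top, right, bottom] in pixels, round what is visible of it).
- arm.silhouettes(camera, query): "region" (420x560 bool, what is visible of it) and "rect" ([left, top, right, bottom] in pixels, round what is visible of it).
- arm.tip_of(camera, query): "position" ([column, row] in pixels: a listed point, or the origin of a listed thing).
The state is a dict: "time": time; "qpos": joint angles; "qvel": joint speeds; "joint_torque": joint torques, N m; "tool_pos": TCP position; "ee_rot": TCP orientation; "force": force on the tool from outside, world axes, zero at the start; "torque": the same for the moment, N m; "opening": finger opening in m; "finger_force": force on a finger pad.
Only numpy, scipy, OpenCV 4.12 (cv2) and the standard library are available. Lean on these libraries where they do the work, as an engineer would, in place of code of your own. Each camera call takes 0.05 s, during which the arm holds its last target. There are 200 camera calls.

## Working session

There is one attempt and no reset: what is moved stays moved. The work goes in short steps, Python scripts to look and compute and a tool call to move; the robot and the scene stay as the last step left them, time stands still between calls to the robot, and variables do not carry over. Pictures are saved under pics/ and viewed, at most 10 in all, crops included, and the job is handed in when it is done.

Besides the shell and the picture viewer there is one more tool, called after ">>>" by a JSON object that holds its "fn" and its "kwargs". drive_tool: Moves the arm, as the interface text tells. Its arguments: {"type":"object","properties":{"deltas":{"type":"array","items":{"type":"object","properties":{"translation":{"type":"array","items":{"type":"number"}},"rotation":{"type":"array","items":{"type":"number"}},"grip":{"type":"number"}}}}},"required":["deltas"]}

```bash
mkdir -p pics; cat > h.py <<'E'
import numpy as np, cv2
from workcell import arm
def cam(n):
    s=arm.snapshot(n); return s
def f_of(s): return s["frame"].shape[0]/2/np.tan(np.radians(s["vertical_fov"])/2)
def ray(s,px,z):
    f=f_of(s); d=np.array(s["rotation"])@np.array([(px[0]-s["cx"])/f,(px[1]-s["cy"])/f,1.])
    e=np.array(s["eye"]); return e+d*(z-e[2])/d[2]
def proj(s,P):
    p=np.array(s["rotation"]).T@(np.array(P)-np.array(s["eye"])); return p[:2]/p[2]*f_of(s)+[s["cx"],s["cy"]]
def tri(s1,p1,s2,p2):
    A=[];b=[]
    for s,p in((s1,p1),(s2,p2)):
        f=f_of(s);d=np.array(s["rotation"])@np.array([(p[0]-s["cx"])/f,(p[1]-s["cy"])/f,1.]);d/=np.linalg.norm(d)
        M=np.eye(3)-np.outer(d,d);A.append(M);b.append(M@np.array(s["eye"]))
    P=np.linalg.lstsq(np.vstack(A),np.hstack(b),rcond=None)[0]
    return P
E
python3 - <<'E'
from h import *
np.set_printoptions(precision=4,suppress=True)
S={}
for n in("top","side"):
    s=S[n]=cam(n); cv2.imwrite(f"pics/{n}0.png",s["frame"]); print(n,s["vertical_fov"],s["cx"],s["cy"],np.array(s["eye"]),np.array(s["rotation"]).tolist())
H=dict(column_top=.152,seat_top=.062,die_cup=.002,press_arm=.002,bore=.002,nose=.002,balance_point=.026,black_die=.002,brass_die=.002)
for q,z in H.items():
    for n in S:
        for r in arm.tip_of(n,q)[:3]: print(q,n,round(r["p"],2),np.round(r["position"],1),ray(S[n],r["position"],z))
print(arm.read_state())
E
```

```text
top 56.111085938454565 280.6940145885249 211.539232255678 [0.2895 0.1255 1.6212] [-2.9725634377084456, 0.00013726988855777833, -1.5860502150549711]
side 50.77343576919559 278.9105578911562 209.39855125177388 [ 0.4508 -1.031   0.8347] [-2.133049348041097, 0.0009078593865434748, -0.08220400575579401]Traceback (most recent call last):
  File "<stdin>", line 9, in <module>
  File "h.py", line 8, in ray
    e=np.array(s["eye"]); return e+d*(z-e[2])/d[2]
                                              ~^^^
IndexError: invalid index to scalar variable.
```

```bash
sed -i 's/s=arm.snapshot(n); return s/s=arm.snapshot(n); s["rotation"]=R.from_euler("xyz",s["rotation"]).as_matrix(); return s/; 1a from scipy.spatial.transform import Rotation as R' h.py
python3 - <<'E'
from h import *
np.set_printoptions(precision=4,suppress=True)
S={}
for n in("top","side"):
    s=S[n]=cam(n); cv2.imwrite(f"pics/{n}0.png",s["frame"])
H=dict(column_top=.152,seat_top=.062,die_cup=.002,press_arm=.002,bore=.002,nose=.002,balance_point=.026,black_die=.002,brass_die=.002,press=.002)
for q,z in H.items():
    for n in S:
        for r in arm.tip_of(n,q)[:3]: print(q,n,round(r["p"],2),np.round(r["position"],1),ray(S[n],r["position"],z))
print(arm.read_state())
E
```

```text
column_top top 0.78 [290.6 188.4] [0.6293 0.0827 0.152 ]
column_top top 0.44 [296.3 256.1] [0.3716 0.0666 0.152 ]
column_top side 0.78 [304.8 203.1] [0.6184 0.0773 0.152 ]
seat_top top 0.59 [325.5 195.7] [ 0.6177 -0.0604  0.062 ]
seat_top side 0.62 [312.6 258.8] [ 0.623  -0.0736  0.062 ]
seat_top side 0.48 [252.7 339.4] [ 0.4477 -0.3468  0.062 ]
die_cup top 0.41 [377.  234.1] [ 0.4652 -0.2745  0.002 ]
die_cup side 0.88 [253.8 337.3] [ 0.4504 -0.2874  0.002 ]
die_cup side 0.61 [287.6 373.9] [ 0.5216 -0.3982  0.002 ]
press_arm top 0.89 [142.1 273. ] [0.3212 0.6881 0.002 ]
press_arm top 0.87 [221.5 231.6] [0.4854 0.3674 0.002 ]
press_arm side 0.81 [213.5 161.6] [0.3122 0.6902 0.002 ]
press_arm side 0.7 [255.  197.1] [0.4776 0.3784 0.002 ]
press_arm side 0.27 [312.2 259.2] [ 0.6349 -0.001   0.002 ]
bore top 0.71 [142.2 270.8] [0.3301 0.6881 0.002 ]
bore top 0.54 [216.7 231.3] [0.487  0.3873 0.002 ]
bore top 0.44 [322.6 195.5] [ 0.6314 -0.0554  0.002 ]
bore side 0.79 [254.3 199.7] [0.4744 0.3599 0.002 ]
bore side 0.63 [214.1 164.7] [0.316  0.6602 0.002 ]
bore side 0.62 [286.5 372.9] [ 0.5
[... 891 characters left out ...]
6 195.4] [0.6328 0.0076 0.002 ]
press top 0.56 [230.3 229.8] [0.4924 0.3311 0.002 ]
press side 0.96 [306.6 260. ] [ 0.6177 -0.0034  0.002 ]
press side 0.26 [254.  202.5] [0.4726 0.3403 0.002 ]
{'time': 1.25, 'qpos': array([-1.2285,  0.4174, -0.0103,  1.6136,  0.0047,  1.1107, -0.053 ]), 'qvel': array([ 0.0002,  0.0005, -0.0001,  0.001 ,  0.0002,  0.0003,  0.0002]), 'joint_torque': array([ -0.0035, -85.1032,   0.6357, -42.6303,  -0.0491,   0.0136,
         0.    ]), 'tool_pos': array([0.234 , 0.5795, 0.2054]), 'ee_rot': array([-3.1415,  0.    ,  2.7578]), 'force': array([ 0.6733, -0.0395, -0.2974]), 'torque': array([0.0285, 0.0078, 0.0049]), 'finger_force': 0.0, 'opening': 0.0939544909394453}
```

View pics/top0.png

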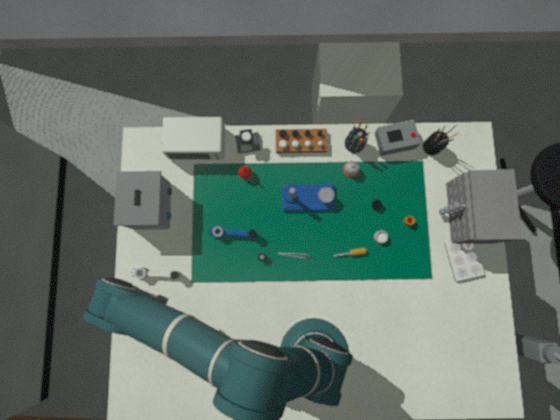

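View pics/side0.png

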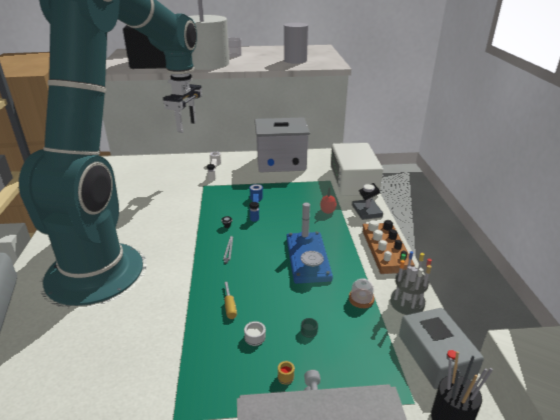

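```bash
cat >> h.py <<'E'
from scipy.optimize import minimize
def cyl(x,y,z0,z1,r):
    a=np.linspace(0,2*np.pi,40); c=np.c_[x+r*np.cos(a),y+r*np.sin(a)]
    return np.vstack([np.c_[c,0*a+z0],np.c_[c,0*a+z1]])
def box(x0,x1,y0,y1,z0,z1): return np.array([[x,y,z] for x in(x0,x1) for y in(y0,y1) for z in(z0,z1)])
CUP=[cyl(0,0,0,.03,.025)]
PRESS=[box(-.11,.11,-.055,.055,0,.022),cyl(-.07,0,0,.15,.011),cyl(.07,0,.054,.06,.032)]
ARM=[cyl(0,0,0,.046,.024),box(-.037,0,-.011,.011,.012,.036),box(0,.14,-.009,.009,.012,.036),cyl(.14,0,0,.04,.016),cyl(.14,0,.04,.062,.017)]
def place(parts,p,z):
    c,s=np.cos(p[2]),np.sin(p[2]); M=np.array([[c,-s,0],[s,c,0],[0,0,1]])
    return [q@M.T+[p[0],p[1],z] for q in parts]
def render(s,parts,rect,k=6):
    l,t,r,b=rect; im=np.zeros(((b-t)*k,(r-l)*k),np.uint8)
    for q in parts:
        u=np.array([proj(s,x) for x in q]); u=(u+.5-[l,t])*k-.5
        h=cv2.convexHull(np.round(u*16).astype(np.int32)); cv2.fillConvexPoly(im,h,255,shift=4)
    return cv2.resize(im,(r-l,b-t),interpolation=cv2.INTER_AREA)/255.
def fit(views,parts,p0,z,yaw=True):
    R_=[]
    for s,m in views:
        ys,xs=np.where(m); R_.append((max(xs.min()-12,0),max(ys.min()-12,0),min(xs.max()+13,560),min(ys.max()+13,420)))
    def L(v):
        p=[v[0]/100,v[1]/100,v[2]/10 if yaw else 0]
        return sum(((render(s,place(parts,p,z),r)-m[r[1]:r[3],r[0]:r[2]])**2).sum()/m.sum() for (s,m),r in zip(views,R_))
    v0=np.array([p0[0]*100,p0[1]*100]+([p0[2]*10] if yaw else []))
    sx=np.vstack([v0]+[v0+d for d in np.eye(len(v0))])
    o=minimize(L,v0,method="Nelder-Mead",options=dict(initial_simplex=sx,xatol=.005,fatol=1e-5))
    return np.array([o.x[0]/100,o.x[1]/100]+([o.x[2]/10] if yaw else [])),o.fun
def mask(n,q,xy):
    L=arm.silhouettes(n,q); 
    return min(L,key=lambda r:np.hypot((r["rect"][0]+r["rect"][2])/2-xy[0],(r["rect"][1]+r["rect"][3])/2-xy[1])) if L else None
E
cat > m.py <<'E'
from h import *
np.set_printoptions(precision=4,suppress=True)
S={n:cam(n) for n in("top","side")}
J=dict(die_cup=(CUP,(.459,-.28),.002,0),press=(PRESS,(.625,.004,-1.55),.002,1),press_arm=(ARM,(.485,.378,-1.65),.002,1))
vis={n:S[n]["frame"].copy() for n in S}
for q,(parts,p0,z,yw) in J.items():
    V={}
    for n in S:
        c=proj(S[n],[p0[0],p0[1],z]); 
        if q=="press_arm": c=proj(S[n],[.475,.308,z])
        r=mask(n,q,c)
        if r is None: print("none",q,n);continue
        print(q,n,round(r["p"],2),r["rect"],r["region"].sum()); V[n]=(S[n],r["region"].astype(float))
        print("  ",*fit([V[n]],parts,p0,z,yw))
    p,l=fit(list(V.values()),parts,p0,z,yw); print("joint",p,l)
    for n in S:
        for h in place(parts,list(p)+[0]*(3-len(p)),z):
            u=np.array([proj(S[n],x) for x in h]).astype(np.float32); cv2.polylines(vis[n],[np.round(cv2.convexHull(u)).astype(int)],1,(0,255,255),1)
a=cv2.resize(vis["top"][170:280,190:440],None,fx=3.2,fy=3.2,interpolation=cv2.INTER_CUBIC)[:,:800]
cv2.imwrite("pics/fit_top.png",a)
cv2.imwrite("pics/fit_side.png",cv2.resize(vis["side"][180:400,190:400],None,fx=2.7,fy=2.7))
E
python3 m.py
```

```text
die_cup top 0.53 [372.8, 231.3, 387.9, 242.2] 125
   [ 0.4529 -0.2822] 0.09316379853902344
none die_cup side
joint [ 0.4529 -0.2822] 0.09316379853902344
press top 0.93 [278.4, 180.7, 334.5, 209.8] 1451
   [ 0.6221  0.0093 -1.5468] 0.021278429994719204
press side 0.79 [284.5, 203.7, 333.1, 283.9] 2092
   [ 0.6203  0.0072 -1.5732] 0.04090912231874342
joint [ 0.621   0.0086 -1.5643] 0.07633815945179555
press_arm top 0.8 [211.8, 224.6, 253.8, 237.6] 340
   [ 0.4828  0.3806 -1.6471] 0.071722052604202
press_arm side 0.58 [247.2, 185.1, 264.5, 221.7] 362
   [ 0.4799  0.3749 -1.6519] 0.11126948623670029
joint [ 0.4829  0.3795 -1.6623] 0.2370429325387588
```

View pics/fit_top.png

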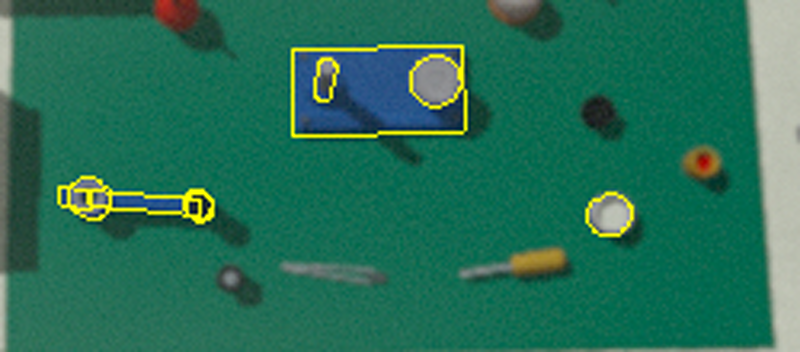

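View pics/fit_side.png

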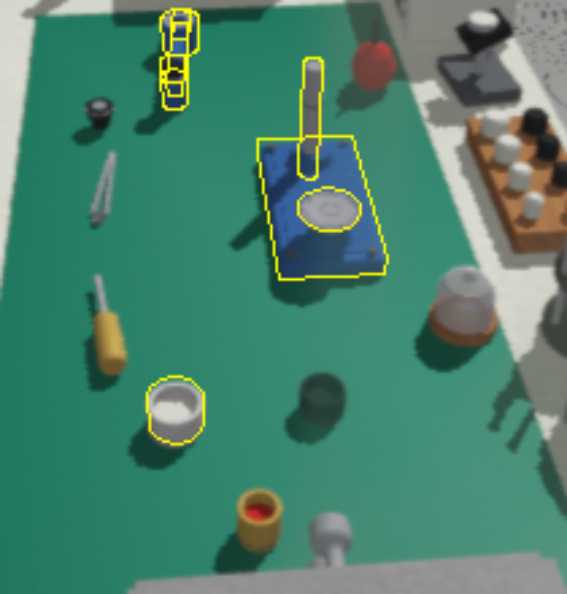

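The two views agree. The blue overarm's hub is at top (217,231) and its nose at (252,235). The column is at (293,192), the seat at (327,196) and the white-lined cup at (380,237). The fitted outlines lie on the objects, so I'll move now.

```bash
cat >> h.py <<'E'
def go(target,yaw,frm=None):
    s=arm.read_state(); p=np.array(s["tool_pos"]); M=R.from_euler("xyz",s["ee_rot"]).as_matrix()
    T=R.from_euler("xyz",[np.pi,0,yaw]).as_matrix()
    print("trans",np.round(M.T@(np.array(target)-p)/.04,3),"rot",np.round(np.degrees(R.from_matrix(M.T@T).as_rotvec())/5,3),"tcp",np.round(p,4),np.round(s["ee_rot"],4),"t",s["time"],"F",np.round(s["force"],2),"fin",s["finger_force"],s["opening"])
E
python3 - <<'E'
from h import *
go([.46,.15,.2],np.pi/2); go([.453,-.282,.12],np.pi/2)
E
```

```text
trans [-9.259 -7.841  0.136] rot [-1.0000e-03  1.0000e-03  1.3602e+01] tcp [0.234  0.5795 0.2054] [-3.1415  0.      2.7578] t 1.65 F [-0.33  0.33  0.33] fin 0.0 0.094136692349229
trans [-13.141 -17.921   2.137] rot [-1.0000e-03  1.0000e-03  1.3602e+01] tcp [0.234  0.5795 0.2054] [-3.1415  0.      2.7578] t 1.65 F [-0.33  0.33  0.33] fin 0.0 0.094136692349229
```

>>> {"fn": "drive_tool", "kwargs": {"deltas": [{"translation": [-9.26, -7.84, 0.14], "rotation": [0, 0, 13.6], "grip": 1}, {"translation": [-9.26, -7.84, 0.14], "rotation": [0, 0, 13.6], "grip": 1}, {"translation": [-9.26, -7.84, 0.14], "rotation": [0, 0, 13.6], "grip": 1}, {"translation": [-9.26, -7.84, 0.14], "rotation": [0, 0, 13.6], "grip": 1}, {"translation": [-9.26, -7.84, 0.14], "rotation": [0, 0, 13.6], "grip": 1}, {"translation": [-9.26, -7.84, 0.14], "rotation": [0, 0, 13.6], "grip": 1}, {"translation": [-9.26, -7.84, 0.14], "rotation": [0, 0, 13.6], "grip": 1}, {"translation": [-13.14, -17.92, 2.14], "rotation": [0, 0, 13.6], "grip": 1}, {"translation": [-13.14, -17.92, 2.14], "rotation": [0, 0, 13.6], "grip": 1}, {"translation": [-13.14, -17.92, 2.14], "rotation": [0, 0, 13.6], "grip": 1}, {"translation": [-13.14, -17.92, 2.14], "rotation": [0, 0, 13.6], "grip": 1}, {"translation": [-13.14, -17.92, 2.14], "rotation": [0, 0, 13.6], "grip": 1}, {"translation": [-13.14, -17.92, 2.14], "rotation": [0, 0, 13.6], "grip": 1}, {"translation": [-13.14, -17.92, 2.14], "rotation": [0, 0, 13.6], "grip": 1}, {"translation": [-13.14, -17.92, 2.14], "rotation": [0, 0, 13.6], "grip": 0.85}, {"translation": [-13.14, -17.92, 2.14], "rotation": [0, 0, 13.6], "grip": 0.85}, {"translation": [-13.14, -17.92, 2.14], "rotation": [0, 0, 13.6], "grip": 0.85}, {"translation": [-13.14, -17.92, 2.14], "rotation": [0, 0, 13.6], "grip": 0.85}, {"translation": [-13.14, -17.92, 2.14], "rotation": [0, 0, 13.6], "grip": 0.85}, {"translation": [-13.14, -17.92, 2.14], "rotation": [0, 0, 13.6], "grip": 0.85}]}}

```text
time: 4.15
tool_pos: [0.4532, -0.2814, 0.1201]
ee_rot: [3.141, -0.0, 1.572]
force: [0.2, 0.8, -0.1]
opening: 0.0799
finger_force: 0.0
```

>>> {"fn": "drive_tool", "kwargs": {"deltas": [{"translation": [0, 0, 1.2], "rotation": [0, 0, 0], "grip": 0.85}, {"translation": [0, 0, 2.2], "rotation": [0, 0, 0], "grip": 0.85}, {"translation": [0, 0, 2.6], "rotation": [0, 0, 0], "grip": 0.85}, {"translation": [0, 0, 2.75], "rotation": [0, 0, 0], "grip": 0.85}, {"translation": [0, 0, 2.75], "rotation": [0, 0, 0], "grip": 0.85}, {"translation": [0, 0, 2.75], "rotation": [0, 0, 0], "grip": 0.65}, {"translation": [0, 0, 2.75], "rotation": [0, 0, 0], "grip": 0.6}, {"translation": [0, 0, 2.75], "rotation": [0, 0, 0], "grip": 0.55}, {"translation": [0, 0, 2.75], "rotation": [0, 0, 0], "grip": 0.4}, {"translation": [0, 0, 2.75], "rotation": [0, 0, 0], "grip": 0.2}, {"translation": [0, 0, 2.75], "rotation": [0, 0, 0], "grip": 0.2}, {"translation": [0, 0, 2.75], "rotation": [0, 0, 0], "grip": 0.2}]}}

```text
time: 5.65
tool_pos: [0.4532, -0.282, 0.0102]
ee_rot: [3.141, 0.0, 1.571]
force: [-0.5, 1.5, 5.9]
opening: 0.0497
finger_force: 30.0
```

```bash
python3 - <<'E'
from h import *
go([.453,-.282,.14],np.pi/2); go([.6215,-.0614,.11],np.pi/2)
E
```

```text
trans [ 0.000e+00 -3.000e-03 -3.246e+00] rot [0.005 0.001 0.002] tcp [ 0.4532 -0.282   0.0102] [3.1412e+00 1.0000e-04 1.5710e+00] t 5.65 F [-0.53  1.47  5.94] fin 30.00123968347907 0.04969461313328369
trans [ 5.514  4.21  -2.495] rot [0.005 0.001 0.002] tcp [ 0.4532 -0.282   0.0102] [3.1412e+00 1.0000e-04 1.5710e+00] t 5.65 F [-0.53  1.47  5.94] fin 30.00123968347907 0.04969461313328369
```

>>> {"fn": "drive_tool", "kwargs": {"deltas": [{"translation": [0, 0, -0.5], "rotation": [0, 0, 0], "grip": 0.2}, {"translation": [0, 0, -1.5], "rotation": [0, 0, 0], "grip": 0.2}, {"translation": [0, 0, -2.5], "rotation": [0, 0, 0], "grip": 0.2}, {"translation": [1, 0.75, -3], "rotation": [0, 0, 0], "grip": 0.2}, {"translation": [2, 1.5, -3], "rotation": [0, 0, 0], "grip": 0.2}, {"translation": [3, 2.3, -3], "rotation": [0, 0, 0], "grip": 0.2}, {"translation": [4, 3.05, -3], "rotation": [0, 0, 0], "grip": 0.2}, {"translation": [4.8, 3.7, -3], "rotation": [0, 0, 0], "grip": 0.2}, {"translation": [5.3, 4.05, -2.8], "rotation": [0, 0, 0], "grip": 0.2}, {"translation": [5.51, 4.21, -2.5], "rotation": [0, 0, 0], "grip": 0.2}, {"translation": [5.51, 4.21, -2.5], "rotation": [0, 0, 0], "grip": 0.2}, {"translation": [5.51, 4.21, -2.5], "rotation": [0, 0, 0], "grip": 0.2}]}}

```text
time: 7.15
tool_pos: [0.6207, -0.0632, 0.11]
ee_rot: [-3.141, 0.001, 1.569]
force: [-0.1, -0.1, -1.2]
opening: 0.0496
finger_force: 30.0
```

```bash
python3 - <<'E'
from h import *
np.set_printoptions(precision=4,suppress=True)
go([.6215,-.0614,.075],np.pi/2)
S={n:cam(n) for n in("top","side")}
tcp=np.array(arm.read_state()["tool_pos"]); z=tcp[2]-.008
for n in S:
    print(n,"expected",proj(S[n],[tcp[0],tcp[1],z]),[ (round(r["p"],2),np.round(r["position"],1)) for r in arm.tip_of(n,"die_cup")[:2]],
      "seat exp",proj(S[n],[.6215,-.0614,.062]),[ (round(r["p"],2),np.round(r["position"],1)) for r in arm.tip_of(n,"seat_top")[:2]])
s=S["side"]; im=s["frame"].copy()
a=cv2.resize(im[180:310,240:400],None,fx=4.5,fy=4.5,interpolation=cv2.INTER_CUBIC)
for pts,c in(((cyl(tcp[0],tcp[1],z,z+.03,.025)),(0,255,255)),(cyl(.6215,-.0614,.056,.062,.032),(0,0,255))):
    u=(np.array([proj(s,x) for x in pts])-[240,180]+.5)*4.5
    cv2.polylines(a,[np.round(cv2.convexHull(u.astype(np.float32))).astype(int)],1,c,1)
cv2.imwrite("pics/hover.png",a)
E
```

```text
trans [0.046 0.021 0.876] rot [-0.004  0.008 -0.021] tcp [ 0.6207 -0.0632  0.11  ] [-3.1412  0.0007  1.569 ] t 7.15 F [-0.14 -0.13 -1.16] fin 29.99948300421238 0.04963359510319181
top expected [327.2317 192.746 ] [] seat exp [325.7197 194.7825] []
side expected [311.8829 244.8757] [(0.53, array([308.2, 245.9]))] seat exp [311.4209 256.1166] [(0.52, array([309., 259.]))]
```

View pics/hover.png

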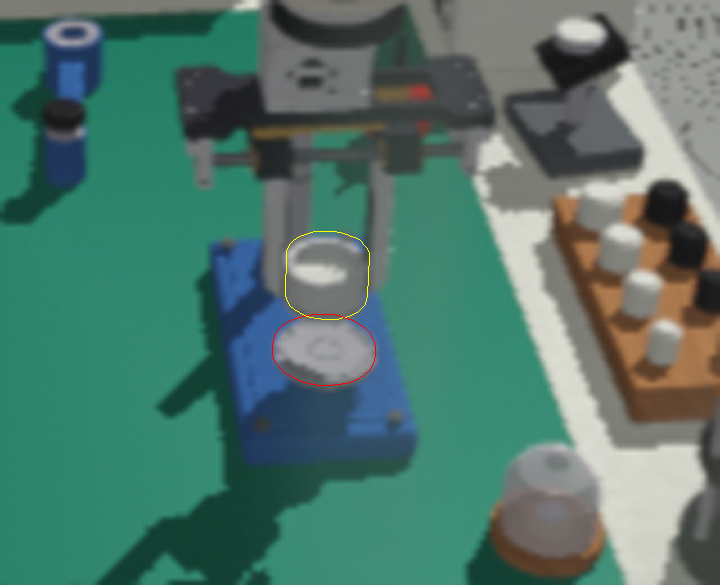

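```bash
python3 - <<'E'
from h import *
go([.622,-.0615,.0672],np.pi/2)
E
```

```text
trans [0.011 0.017 1.074] rot [ 0.004  0.001 -0.004] tcp [ 0.6213 -0.0619  0.1101] [3.1413e+00 1.0000e-04 1.5705e+00] t 7.45 F [ 0.03  0.39 -1.21] fin 29.99956109561026 0.049638347329770335
```

>>> {"fn": "drive_tool", "kwargs": {"deltas": [{"translation": [0, 0.01, 0.3], "rotation": [0, 0, 0], "grip": 0.2}, {"translation": [0, 0.01, 0.6], "rotation": [0, 0, 0], "grip": 0.2}, {"translation": [0, 0.01, 0.8], "rotation": [0, 0, 0], "grip": 0.2}, {"translation": [0, 0.01, 0.92], "rotation": [0, 0, 0], "grip": 0.2}, {"translation": [0, 0.01, 0.98], "rotation": [0, 0, 0], "grip": 0.2}, {"translation": [0, 0.01, 1.02], "rotation": [0, 0, 0], "grip": 0.2}, {"translation": [0, 0.01, 1.05], "rotation": [0, 0, 0], "grip": 0.2}, {"translation": [0, 0.01, 1.07], "rotation": [0, 0, 0], "grip": 0.2}, {"translation": [0, 0.01, 1.07], "rotation": [0, 0, 0], "grip": 0.2}, {"translation": [0, 0.01, 1.07], "rotation": [0, 0, 0], "grip": 0.2}, {"translation": [0, 0.01, 1.07], "rotation": [0, 0, 0], "grip": 0.2}]}}

```text
time: 8.82
tool_pos: [0.6219, -0.0616, 0.0672]
ee_rot: [3.141, 0.0, 1.571]
force: [0.6, -0.6, 0.1]
opening: 0.0495
finger_force: 30.0
```

```bash
python3 - <<'E'
from h import *
np.set_printoptions(precision=4,suppress=True)
F=[]
for i in range(4):
    s=cam("side" if i%2 else "top"); F.append(arm.read_state()["force"])
print(np.mean(F,0),np.std(F,0)); go([.622,-.0615,.0672],np.pi/2)
tcp=np.array(arm.read_state()["tool_pos"]); z=tcp[2]-.0082
a=cv2.resize(s["frame"][200:300,260:370],None,fx=5.5,fy=5.5,interpolation=cv2.INTER_CUBIC)
for pts,c in(((cyl(tcp[0],tcp[1],z,z+.03,.025)),(0,255,255)),(cyl(.622,-.0615,z-.006,z,.032),(0,0,255))):
    u=(np.array([proj(s,x) for x in pts])-[260,200]+.5)*5.5
    cv2.polylines(a,[np.round(cv2.convexHull(u.astype(np.float32))).astype(int)],1,c,1)
cv2.imwrite("pics/set.png",a)
E
```

```text
[ 0.736  -0.6112  0.0642] [0.4882 0.581  0.4769]
trans [ 0.001  0.005 -0.002] rot [0.002 0.001 0.002] tcp [ 0.6218 -0.0615  0.0671] [3.1414 0.0001 1.5709] t 9.025 F [ 0.8  -1.13 -0.08] fin 30.00018434599042 0.04999581893285281
```

View pics/set.png

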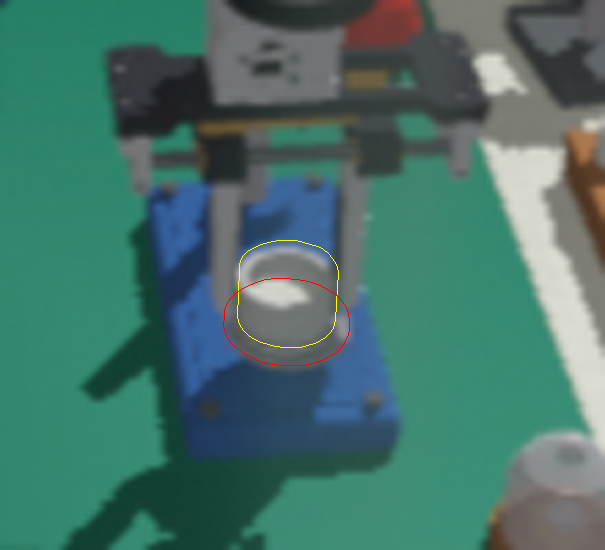

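The cup is resting on the seat and the spring now carries its weight: the tool's vertical force went from -1.2 N to about 0. I'll release and retreat upwards.

>>> {"fn": "drive_tool", "kwargs": {"deltas": [{"translation": [0, 0, 0], "rotation": [0, 0, 0], "grip": 0.56}, {"translation": [0, 0, 0], "rotation": [0, 0, 0], "grip": 0.62}, {"translation": [0, 0, 0], "rotation": [0, 0, 0], "grip": 0.75}, {"translation": [0, 0, 0], "rotation": [0, 0, 0], "grip": 0.9}, {"translation": [0, 0, 0], "rotation": [0, 0, 0], "grip": 0.9}, {"translation": [0, 0, -0.3], "rotation": [0, 0, 0], "grip": 0.9}, {"translation": [0, 0, -1.3], "rotation": [0, 0, 0], "grip": 0.9}, {"translation": [0, 0, -2.3], "rotation": [0, 0, 0], "grip": 0.9}, {"translation": [0, 0, -3.2], "rotation": [0, 0, 0], "grip": 0.9}, {"translation": [-0.2, -1.4, -4], "rotation": [0, 0, 0], "grip": 0.9}, {"translation": [-0.2, -2.9, -4], "rotation": [0, 0, 0], "grip": 0.9}, {"translation": [-0.2, -4.2, -4], "rotation": [0, 0, 0], "grip": 0.9}, {"translation": [-0.2, -5.2, -4], "rotation": [0, 0, 0], "grip": 0.9}, {"translation": [-0.2, -5.2, -4], "rotation": [0, 0, 0], "grip": 0.9}]}}

```text
time: 10.78
tool_pos: [0.4121, -0.0695, 0.228]
ee_rot: [3.14, -0.003, 1.571]
force: [-0.6, 0.6, -0.3]
opening: 0.0845
finger_force: 0.0
```

```bash
cat > m2.py <<'E'
from h import *
np.set_printoptions(precision=4,suppress=True)
go([.48,.33,.12],1.49)
S={n:cam(n) for n in("top","side")}
P=PRESS[:2]+[cyl(.07,0,.051,.057,.032),cyl(.07,0,.057,.087,.025)]
J=dict(die_cup=(CUP,(.622,-.0615),.059,0),press=(P,(.622,.0086,-1.56),.002,1),press_arm=(ARM,(.482,.38,-1.65),.002,1))
for q,(parts,p0,z,yw) in J.items():
    for n in S:
        c=proj(S[n],[.475,.308,z] if q=="press_arm" else [p0[0],p0[1],z]); r=mask(n,q,c)
        if r is None: print("none",q,n);continue
        p,l=fit([(S[n],r["region"].astype(float))],parts,p0,z,yw)
        print(q,n,round(r["p"],2),r["rect"],r["region"].sum(),p,l)
        if q=="press": print("   seat",p[:2]+.07*np.array([np.cos(p[2]),np.sin(p[2])]),"col",p[:2]-.07*np.array([np.cos(p[2]),np.sin(p[2])]))
        if q=="press_arm": print("   bal",p[:2]+.046*np.array([np.cos(p[2]),np.sin(p[2])]))
b=[]
for n,(x0,y0) in(("top",(270,165)),("side",(255,200))):
    s=S[n];k=5;a=cv2.resize(s["frame"][y0:y0+80,x0:x0+80],None,fx=k,fy=k,interpolation=cv2.INTER_CUBIC)
    u=(np.array([proj(s,x) for x in cyl(.622,-.0615,.059,.089,.025)])-[x0,y0]+.5)*k
    cv2.polylines(a,[np.round(cv2.convexHull(u.astype(np.float32))).astype(int)],1,(0,255,255),1)
    u=(np.array([proj(s,x) for x in cyl(.622,-.0615,.053,.059,.032)])-[x0,y0]+.5)*k
    cv2.polylines(a,[np.round(cv2.convexHull(u.astype(np.float32))).astype(int)],1,(0,0,255),1); b.append(a)
cv2.imwrite("pics/placed.png",np.hstack(b))
E
python3 m2.py
```

```text
trans [9.98  1.693 2.73 ] rot [ 0.018 -0.033  0.925] tcp [ 0.4121 -0.0695  0.228 ] [ 3.1399 -0.0028  1.5707] t 10.775 F [-0.63  0.56 -0.27] fin 0.0 0.0844753909394923
die_cup top 0.62 [323.7, 188.7, 331.2, 201.9] 98 [ 0.6218 -0.0589] 0.39098305989062293
die_cup side 0.83 [302.9, 246.7, 320.5, 265.0] 280 [ 0.6199 -0.0672] 0.09199714395562147
press top 0.77 [280.0, 178.3, 331.9, 213.0] 1248 [ 0.6225  0.0087 -1.547 ] 0.15463157661254548
   seat [ 0.6242 -0.0613] col [0.6209 0.0786]
press side 0.83 [284.0, 202.2, 331.5, 283.8] 1867 [ 0.6202  0.0066 -1.5612] 0.18736411997610414
   seat [ 0.6209 -0.0634] col [0.6195 0.0766]
press_arm top 0.85 [129.7, 267.2, 183.2, 279.5] 358 [ 0.482  0.38  -1.65 ] 1.0
   bal [0.4784 0.3341]
press_arm side 0.77 [249.0, 185.0, 266.5, 222.8] 278 [ 0.484   0.3736 -1.6709] 0.4175983227259023
   bal [0.4794 0.3279]
```

View pics/placed.png

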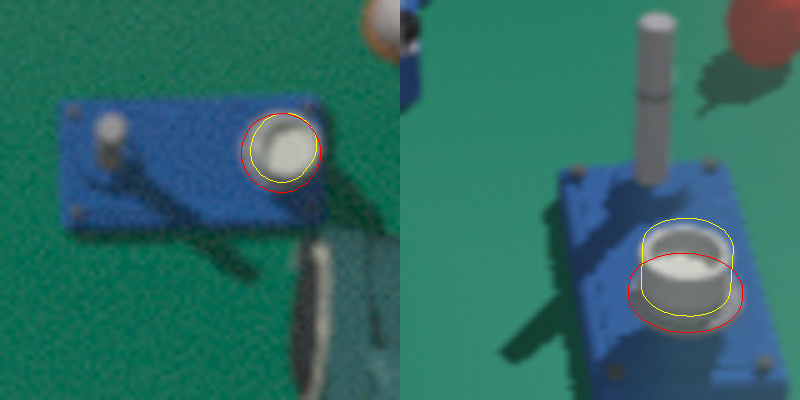

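```bash
python3 - <<'E'
from h import *
np.set_printoptions(linewidth=200)
s=cam("side"); g=s["frame"].astype(int)
P=lambda y,z: np.round(proj(s,[.622,-.0615+y,z]),1)
print("cup back top",P(.025,.089),"front top",P(-.025,.089),"front bot",P(-.025,.059),"seat front top",P(-.032,.059),"front bottom",P(-.032,.053))
print("rows 240-272 at col 311,312"); 
for r in range(241,272): print(r,g[r,310],g[r,313],end=";  ")
print("\nrow 254",list(zip(range(294,332),g[254,294:332].mean(1).astype(int))))
print("row 258",list(zip(range(294,332),g[258,294:332].mean(1).astype(int))))
P=lambda x,z: np.round(proj(s,[.622+x,-.0615,z]),1)
print(P(-.025,.075),P(.025,.075),P(-.032,.059),P(.032,.059))
t=cam("top"); h=t["frame"].mean(2).astype(int)
for r in range(184,206): print(r,h[r,316:338])
for y,x in((.025,0),(-.025,0),(0,.025),(0,-.025),(0,.032),(0,-.032),(.032,0),(-.032,0)): print(x,y,proj(t,[.622+x,-.0615+y,.089 if abs(x+y)<.03 else .059]))
E
```

```text
cup back top [310.7 243.1] front top [313.3 254. ] front bot [312.9 262.6] seat front top [313.2 264.2] front bottom [313.2 265.9]
rows 240-272 at col 311,312
241 [103  75  46] [148 100  60];  242 [124  85  51] [151 102  61];  243 [150 100  61] [153 104  64];  244 [159 120  93] [158 119  91];  245 [173 158 147] [171 155 143];  246 [136 134 129] [135 134 128];  247 [119 120 116] [119 120 115];  248 [118 121 117] [118 120 115];  249 [120 124 120] [118 122 117];  250 [142 150 146] [120 127 121];  251 [194 203 200] [146 154 150];  252 [200 209 206] [195 203 201];  253 [200 208 206] [199 207 205];  254 [197 204 202] [197 205 203];  255 [176 179 177] [183 186 185];  256 [126 128 123] [128 130 126];  257 [116 117 112] [117 118 112];  258 [116 117 113] [117 118 113];  259 [116 117 113] [116 118 112];  260 [115 116 111] [115 117 111];  261 [113 114 109] [113 114 108];  262 [104 105  98] [105 107  99];  263 [104 106  97] [105 106  99];  264 [ 99 100  92] [101 101  94];  265 [94 94 85] [95 95 86];  266 [98 96 86] [98 96 87];  267 [94 81 61] [96 84 66];  268 [92 73 43] [93 74 46];  269 [96 74 44
[... 3339 characters left out ...]
3  63  48  51  44  34  43]
201 [ 84  90  86  91  97 106 111 101  87  81  81  83  77  73  69  58  52  53  52  50  43  34]
202 [92 90 90 86 81 95 94 91 92 80 78 72 64 59 57 53 52 54 55 57 56 42]
203 [83 85 88 85 89 87 91 82 77 65 60 65 60 54 53 48 54 53 53 45 51 45]
204 [89 89 87 87 86 85 87 79 67 60 52 56 53 60 48 55 55 53 49 44 50 41]
205 [84 85 88 91 85 94 90 88 77 66 56 53 50 50 49 52 54 55 51 43 41 52]
0 0.025 [320.21937811 193.32611557]
0 -0.025 [332.78910944 193.13817249]
0.025 0 [326.28621393 187.10068749]
-0.025 0 [326.723936   199.39659576]
0.032 0 [325.38567225 187.11409465]
-0.032 0 [325.92986297 202.57204404]
0 0.032 [317.7608254  194.93514626]
0 -0.032 [333.55210542 194.69888124]
```

The cup is centred on the seat: in both views the gaps around it match a concentric model to about 1 mm. Next, the overarm.

>>> {"fn": "drive_tool", "kwargs": {"deltas": [{"translation": [1.5, 0.3, 0], "rotation": [0, 0, 0.2], "grip": 0.8}, {"translation": [3, 0.5, 0], "rotation": [0, 0, 0.88], "grip": 0.7}, {"translation": [4.5, 0.8, 0], "rotation": [0, 0, 0.88], "grip": 0.7}, {"translation": [6, 1, 0.5], "rotation": [0, 0, 0.88], "grip": 0.7}, {"translation": [7.5, 1.3, 1], "rotation": [0, 0, 0.88], "grip": 0.7}, {"translation": [8.8, 1.5, 1.6], "rotation": [0, 0, 0.88], "grip": 0.7}, {"translation": [9.7, 1.63, 2.2], "rotation": [0, 0, 0.88], "grip": 0.7}, {"translation": [10.1, 1.67, 2.7], "rotation": [0, 0, 0.88], "grip": 0.7}, {"translation": [10.1, 1.67, 2.7], "rotation": [0, 0, 0.88], "grip": 0.7}, {"translation": [10.1, 1.67, 2.7], "rotation": [0, 0, 0.88], "grip": 0.7}, {"translation": [10.1, 1.67, 2.7], "rotation": [0, 0, 0.88], "grip": 0.7}]}}

```text
time: 12.65
tool_pos: [0.481, 0.3338, 0.1201]
ee_rot: [3.141, -0.001, 1.493]
force: [-0.1, 0.3, -0.4]
opening: 0.0662
finger_force: 0.0
```

```bash
python3 - <<'E'
from h import *
cam("side");s=cam("side"); go([.4793,.3347,.007],1.494)
tcp=np.array(arm.read_state()["tool_pos"]); k=5;x0,y0=215,160
a=cv2.resize(s["frame"][y0:y0+100,x0:x0+90],None,fx=k,fy=k,interpolation=cv2.INTER_CUBIC)
for q in place(ARM,(.4828,.3806,-1.6471),.002):
    u=(np.array([proj(s,x) for x in q])-[x0,y0]+.5)*k
    cv2.polylines(a,[np.round(cv2.convexHull(u.astype(np.float32))).astype(int)],1,(0,255,255),1)
cv2.imwrite("pics/pre.png",a)
E
```

```text
trans [ 0.01  -0.041  2.822] rot [ 0.008 -0.009 -0.006] tcp [0.4808 0.3341 0.1199] [ 3.1409e+00 -8.0000e-04  1.4935e+00] t 12.75 F [-0.44  0.48 -0.14] fin 0.0 0.06596582428617993
```

View pics/pre.png

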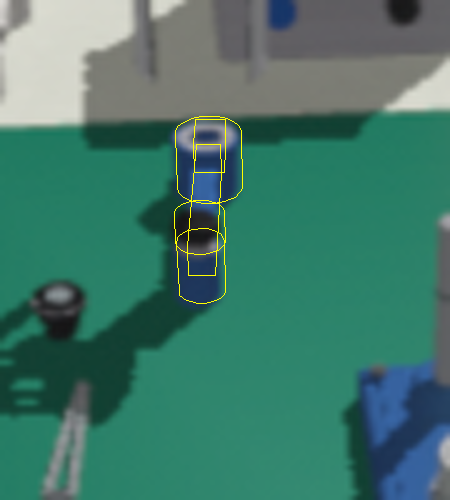

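>>> {"fn": "drive_tool", "kwargs": {"deltas": [{"translation": [0, -0.03, 1.2], "rotation": [0, 0, 0], "grip": 0.7}, {"translation": [0, -0.03, 2.2], "rotation": [0, 0, 0], "grip": 0.7}, {"translation": [0, -0.03, 2.65], "rotation": [0, 0, 0], "grip": 0.7}, {"translation": [0, -0.03, 2.82], "rotation": [0, 0, 0], "grip": 0.7}, {"translation": [0, -0.03, 2.82], "rotation": [0, 0, 0], "grip": 0.6}, {"translation": [0, -0.03, 2.82], "rotation": [0, 0, 0], "grip": 0.4}, {"translation": [0, -0.03, 2.82], "rotation": [0, 0, 0], "grip": 0.3}, {"translation": [0, -0.03, 2.82], "rotation": [0, 0, 0], "grip": 0.24}, {"translation": [0, -0.03, 2.82], "rotation": [0, 0, 0], "grip": 0.1}, {"translation": [0, -0.03, 2.82], "rotation": [0, 0, 0], "grip": 0}, {"translation": [0, -0.03, 2.82], "rotation": [0, 0, 0], "grip": 0}, {"translation": [0, -0.03, 2.82], "rotation": [0, 0, 0], "grip": 0}]}}

```text
time: 14.25
tool_pos: [0.4794, 0.3346, 0.0064]
ee_rot: [3.141, -0.0, 1.494]
force: [-0.8, -0.5, 5.4]
opening: 0.0178
finger_force: 30.0
```

>>> {"fn": "drive_tool", "kwargs": {"deltas": [{"translation": [0, 0, -0.3], "rotation": [0, 0, 0], "grip": 0}, {"translation": [0, 0, -1], "rotation": [0, 0, 0], "grip": 0}, {"translation": [0, 0, -2], "rotation": [0, 0, 0], "grip": 0}, {"translation": [0, 0, -3], "rotation": [0, 0, 0], "grip": 0}, {"translation": [0, 0, -4], "rotation": [0, 0, 0], "grip": 0}, {"translation": [0, 0, -4.7], "rotation": [0, 0, 0], "grip": 0}, {"translation": [0, 0, -5.1], "rotation": [0, 0, 0], "grip": 0}, {"translation": [0, 0, -5.1], "rotation": [0, 0, 0], "grip": 0}, {"translation": [0, 0, -5.1], "rotation": [0, 0, 0], "grip": 0}, {"translation": [0, 0, -5.1], "rotation": [0, 0, 0], "grip": 0}]}}

```text
time: 15.5
tool_pos: [0.4789, 0.3342, 0.2091]
ee_rot: [-3.14, 0.001, 1.494]
force: [-0.9, 0.9, -5.1]
opening: 0.0181
finger_force: 30.0
```

>>> {"fn": "drive_tool", "kwargs": {"deltas": [{"translation": [-0.3, 0.2, 0], "rotation": [0, 0, -0.1], "grip": 0}, {"translation": [-0.9, 0.5, 0], "rotation": [0, 0, -0.2], "grip": 0}, {"translation": [-1.6, 0.9, 0], "rotation": [0, 0, -0.3], "grip": 0}, {"translation": [-2.4, 1.4, 0], "rotation": [0, 0, -0.4], "grip": 0}, {"translation": [-3.2, 1.8, 0], "rotation": [0, 0, -0.5], "grip": 0}, {"translation": [-4, 2.3, 0], "rotation": [0, 0, -0.6], "grip": 0}, {"translation": [-4.8, 2.7, 0], "rotation": [0, 0, -0.7], "grip": 0}, {"translation": [-5.6, 3.2, 0], "rotation": [0, 0, -0.8], "grip": 0}, {"translation": [-6.3, 3.6, 0], "rotation": [0, 0, -0.9], "grip": 0}, {"translation": [-6.8, 3.9, 0], "rotation": [0, 0, -1], "grip": 0}, {"translation": [-7.1, 4.05, 0], "rotation": [0, 0, -1.02], "grip": 0}, {"translation": [-7.25, 4.11, 0], "rotation": [0, 0, -1.02], "grip": 0}, {"translation": [-7.25, 4.11, 0], "rotation": [0, 0, -1.02], "grip": 0}, {"translation": [-7.25, 4.11, 0], "rotation": [0, 0, -1.02], "grip": 0}, {"translation": [-7.25, 4.11, 0], "rotation": [0, 0, -1.02], "grip": 0}]}}

```text
time: 17.38
tool_pos: [0.6209, 0.0335, 0.2103]
ee_rot: [3.142, -0.0, 1.584]
force: [-0.2, -0.2, -5.2]
opening: 0.0181
finger_force: 30.0
```

```bash
cat > m3.py <<'E'
from h import *
import sys
np.set_printoptions(precision=4,suppress=True)
S={n:cam(n) for n in("top","side")}
go([.6211,.0328,.1714],1.583)
st=arm.read_state(); tcp=np.array(st["tool_pos"]); yaw=st["ee_rot"][2]; th=yaw-np.pi+.0006
p=tcp[:2]-.046*np.array([np.cos(th),np.sin(th)]); z=tcp[2]-.0044
b=[]
for n,(x0,y0) in(("top",(270,165)),("side",(265,165))):
    s=S[n];k=5;a=cv2.resize(s["frame"][y0:y0+100,x0:x0+80],None,fx=k,fy=k,interpolation=cv2.INTER_CUBIC)
    for q,c in [(q,(0,255,255)) for q in place(ARM,(p[0],p[1],th),z)]+[(cyl(.6205,.0788,.024,.152,.011),(0,0,255)),(cyl(.622,-.0615,.059,.089,.025),(0,0,255))]:
        u=(np.array([proj(s,x) for x in q])-[x0,y0]+.5)*k
        cv2.polylines(a,[np.round(cv2.convexHull(u.astype(np.float32))).astype(int)],1,c,1)
    b.append(a)
    c=proj(s,[tcp[0],tcp[1]-.02,z]); r=mask(n,"press_arm",c)
    if r is not None:
        print(n,round(r["p"],2),r["rect"],fit([(s,r["region"].astype(float))],ARM,(p[0],p[1],th),z),"exp",p,th)
    for q,P in(("bore",[p[0],p[1],z]),("nose",[p[0]+.14*np.cos(th),p[1]+.14*np.sin(th),z]),("column_top",[.6205,.0788,.152])):
        print(n,q,proj(s,P),[(round(r["p"],2),np.round(r["position"],1)) for r in arm.tip_of(n,q)[:2]])
cv2.imwrite(f"pics/{sys.argv[1]}.png",np.hstack(b))
E
python3 m3.py over1
```

```text
trans [-0.012  0.005  0.973] rot [ 0.   -0.    0.01] tcp [0.6209 0.0333 0.2103] [ 3.1416 -0.      1.5839] t 17.475 F [-0.67  0.4  -5.26] fin 29.993275701999664 0.017916087276410277
top 0.54 [285.2, 176.9, 341.0, 191.8] (array([ 0.6212,  0.0786, -1.5773]), np.float64(2.7466694738897734)) exp [0.6203 0.0793] -1.5571382910764844
top bore [291.9354 187.4673] [(0.65, array([143.1, 272.2])), (0.57, array([289.5, 185.8]))]
top nose [329.9182 186.3945] [(0.73, array([176.7, 275.4])), (0.59, array([332.2, 184.3]))]
top column_top [291.6665 190.6333] [(0.79, array([292.2, 190.4]))]
side 0.56 [293.2, 173.2, 322.7, 217.6] (array([ 0.62  ,  0.0722, -1.5819]), np.float64(0.5399477194405383)) exp [0.6203 0.0793] -1.5571382910764844
side bore [305.9098 186.8456] [(0.94, array([304.9, 184. ])), (0.71, array([212.6, 161.6]))]
side nose [313.7313 212.7744] [(0.81, array([313. , 214.1])), (0.77, array([212.1, 177.8]))]
side column_top [305.4328 202.8056] [(0.73, array([304.6, 200.8]))]
```

View pics/over1.png

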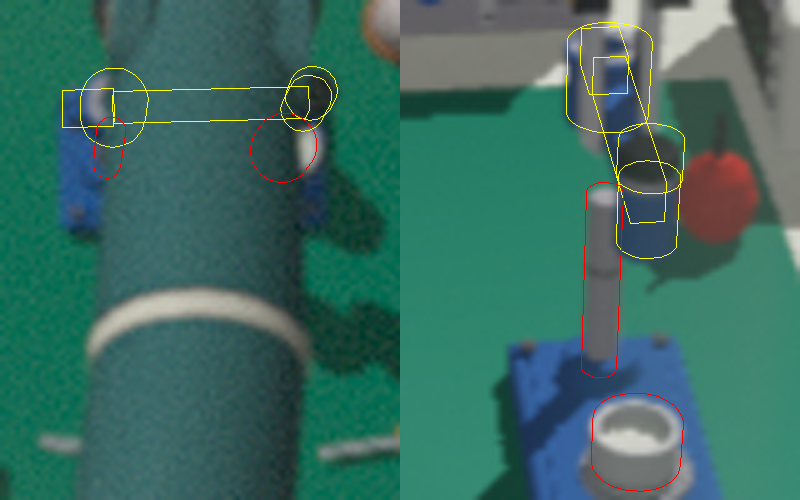

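```bash
python3 - <<'E'
from h import *
np.set_printoptions(linewidth=220,precision=2,suppress=True)
F=[];G=[]
for i in range(4): t=cam("top"); F.append(t["frame"].astype(float)); s=cam("side"); G.append(s["frame"].astype(float))
t_=np.mean(F,0); s_=np.mean(G,0)
tcp=np.array(arm.read_state()["tool_pos"]); print(tcp); x,y,z=.6203,tcp[1]+.046,tcp[2]-.0044
for nm,P in dict(lug=[x,y+.037,z+.036],hubL=[x,y+.024,z+.046],boreL=[x,y+.0125,z+.046],knobR=[tcp[0]+.001,y-.14-.017,z+.062],noseR=[tcp[0]+.001,y-.156,z+.04],hubTop=[x+.024,y,z+.046],hubBot=[x-.024,y,z+.046]).items(): print(nm,proj(t,P),end=" ")
print()
for r in (184,186,188): print(r,"L278-292 B",t_[r,278:293,0].astype(int),"R",t_[r,278:293,2].astype(int)); print("   R326-342 B",t_[r,326:343,0].astype(int),"G",t_[r,326:343,1].astype(int),"R",t_[r,326:343,2].astype(int))
for nm,P in dict(knobback=[tcp[0]+.001,y-.14+.017,z+.062],nosefrontbot=[tcp[0]+.001,y-.156,z],colback=[.6205,.0898,.152],colfront=[.6205,.0678,.152],hubback=[x,y+.024,z+.046],hubfrontbot=[x,y-.024,z]).items(): print(nm,proj(s,P),end=" ")
print()
print("nose col313 rows185-222",s_[185:222,313].astype(int).tolist())
print("col305 rows 168-212",s_[168:212,305].astype(int).tolist())
print("col301 rows 168-212",s_[168:200,300].astype(int).tolist())
E
```

```text
[0.62 0.03 0.21]
lug [282.05 185.32] hubL [285.7  184.61] boreL [288.93 184.57] knobR [337.03 182.31] noseR [335.89 183.8 ] hubTop [292.29 177.98] hubBot [292.57 191.09] 
184 L278-292 B [ 85  85  84  88 107 128 134 126 128 140 147 143 115  90  87] R [ 24  22  24  26  37  41  43  41  53  92 131 137 104  62  51]
   R326-342 B [59 57 53 53 59 51 47 39 40 44 43 58 76 82 82 83 83] G [ 62  57  55  56  61  53  50  46  43  46  48  71  98 108 108 109 110] R [39 34 38 34 40 41 39 37 37 39 32 32 26 21 15 18 20]
186 L278-292 B [ 88  85  88  98 110 128 131 127 129 138 145 143 133 104  92] R [ 32  27  26  34  37  43  45  39  50  84 124 132 117  79  58]
   R326-342 B [60 54 53 50 48 43 39 43 38 40 59 74 82 81 81 80 83] G [ 61  55  54  53  50  45  41  44  40  51  75  96 107 110 108 108 109] R [40 32 35 34 33 35 37 40 36 30 28 21 19 16 18 15 17]
188 L278-292 B [ 86  84  89 105 121 116 109 103 100 108 127 140 136 111  93] R [ 23  19  22  32  39  37  42  36  37  49  84 121 125  94  63]
   R326-342 B [61 54 51 51 54 59 62 57 53 57 62 76 82 82 87 82 79] G [ 62  56  54  51  49  44  44  43  43  62  81 100 
[... 1300 characters left out ...]
, 45], [103, 127, 45], [107, 129, 53], [127, 140, 99], [165, 162, 160], [168, 163, 165], [156, 152, 153], [112, 109, 109], [100, 97, 97], [99, 96, 96], [99, 97, 97], [101, 97, 97], [100, 97, 97]]
col301 rows 168-212 [[96, 93, 94], [100, 97, 97], [100, 99, 99], [120, 119, 116], [140, 119, 106], [148, 132, 125], [152, 138, 135], [140, 121, 115], [125, 93, 75], [96, 73, 60], [91, 71, 59], [91, 71, 60], [91, 71, 60], [91, 71, 60], [92, 71, 60], [92, 72, 61], [92, 73, 63], [94, 78, 70], [95, 79, 71], [94, 79, 70], [94, 79, 70], [95, 81, 71], [97, 93, 70], [101, 116, 63], [101, 122, 55], [101, 125, 49], [101, 126, 42], [102, 126, 40], [102, 126, 40], [102, 126, 40], [102, 127, 41], [102, 128, 41]]
```

Everything agrees: both views put the bore over the column within about 1 mm, and the overarm is level. I'll lower it to the 15 mm gap.

>>> {"fn": "drive_tool", "kwargs": {"deltas": [{"translation": [-0.01, 0, 0.2], "rotation": [0, 0, 0], "grip": 0}, {"translation": [-0.01, 0, 0.4], "rotation": [0, 0, 0], "grip": 0}, {"translation": [-0.01, 0, 0.6], "rotation": [0, 0, 0], "grip": 0}, {"translation": [-0.01, 0, 0.75], "rotation": [0, 0, 0], "grip": 0}, {"translation": [-0.01, 0, 0.88], "rotation": [0, 0, 0], "grip": 0}, {"translation": [-0.01, 0, 0.95], "rotation": [0, 0, 0], "grip": 0}, {"translation": [-0.01, 0, 0.96], "rotation": [0, 0, 0], "grip": 0}, {"translation": [-0.01, 0, 0.96], "rotation": [0, 0, 0], "grip": 0}, {"translation": [-0.01, 0, 0.96], "rotation": [0, 0, 0], "grip": 0}, {"translation": [-0.01, 0, 0.96], "rotation": [0, 0, 0], "grip": 0}, {"translation": [-0.01, 0, 0.96], "rotation": [0, 0, 0], "grip": 0}, {"translation": [-0.01, 0, 0.96], "rotation": [0, 0, 0], "grip": 0}]}}

```text
time: 19.77
tool_pos: [0.621, 0.0324, 0.1719]
ee_rot: [3.142, 0.0, 1.583]
force: [0.1, -0.0, -5.4]
opening: 0.0176
finger_force: 30.0
```

```bash
python3 m3.py over2
```

```text
trans [0.009 0.002 0.012] rot [0.    0.001 0.003] tcp [0.621  0.0324 0.1719] [3.1416 0.0001 1.5832] t 19.875 F [-0.21  0.31 -5.54] fin 29.99322474002838 0.017821975096934475
top 0.73 [129.9, 268.3, 182.5, 279.9] (array([ 0.6204,  0.0784, -1.5577]), np.float64(1.0)) exp [0.6204 0.0784] -1.5577440501746205
top bore [291.8782 189.7518] [(0.75, array([141.9, 273.3])), (0.67, array([288.5, 191.4]))]
top nose [328.8957 188.7271] [(0.9, array([177., 275.])), (0.48, array([331.1, 188.3]))]
top column_top [291.6665 190.6333] [(0.62, array([292.6, 189.3]))]
side 0.69 [294.2, 182.9, 322.1, 231.0] (array([ 0.6159,  0.0717, -1.5464]), np.float64(0.33429162594539386)) exp [0.6204 0.0784] -1.5577440501746205
side bore [305.5823 198.3826] [(0.7, array([215.6, 165.2])), (0.65, array([304.6, 201.4]))]
side nose [313.2094 225.0287] [(0.66, array([310.8, 226.7])), (0.52, array([213.6, 177.5]))]
side column_top [305.4328 202.8056] [(0.96, array([305.1, 205.4])), (0.68, array([312.5, 258.2]))]
```

View pics/over2.png

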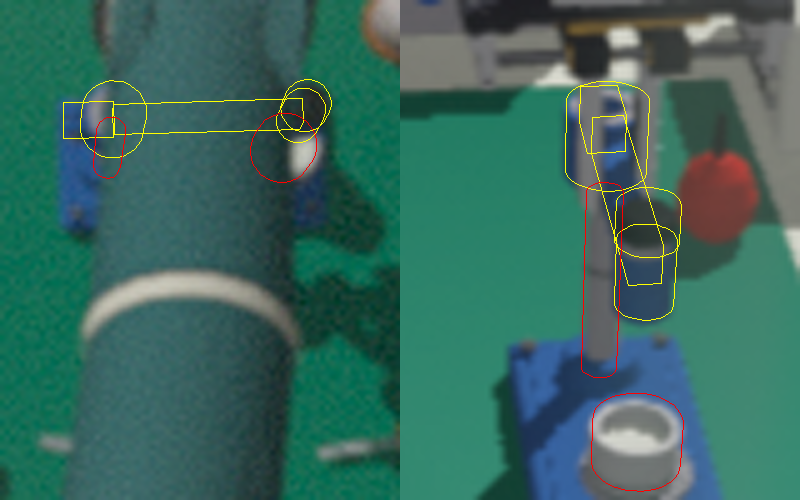

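The side view shows the overarm level above the column. Its hub is at about (605,135), its nose at (645,255), and the cup below at (635,440) hasn't moved. Positions match to about 1 mm, so I'm handing in.

```bash
python3 -c "
from workcell import arm
print(arm.job_done())"
```

```text
the job is handed in; nothing more can be done
None
```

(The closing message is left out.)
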